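# Park the lazy susan's index plunger and bring the perfume round to the front

### The job

The lazy susan is locked by its spring plunger: pull the plunger's T-handle up, twist it counter-clockwise until you feel the stop, without forcing it, and let it down gently into the rest notch there so that it stays up by itself. Then turn the lazy susan gently by its wooden post until the perfume bottle stands at the front, in line with the brass pointer. Do not touch the bottle or the tin that ride on it, and leave the honey jar and the bottle cap beside it where they are.

Things in the scene. Friction and masses are not known exactly. Their poses are not given: they have to be found in the camera images.
- stand: Fixed white board, 350 x 360 x 12 mm, on the shelf top. Origin on the lazy susan's axis at shelf-top height (z = 0); its -x axis points to the front, to the brass pointer (upright fin 30 x 8 mm on an arrow-like foot, top 38 mm above the shelf top, 150 to 184 mm from the axis); z up. The plunger is at its +y side, 132 mm from the axis. The lazy susan's top face is 36 mm above the shelf top.
- turntable (a joint): Angle (rad) of the bamboo lazy susan (230 mm diameter, 14 mm thick), 0 at the start, growing counter-clockwise from above; turns 3.1 either way once the plunger is up, easily (about 0.1 N m). A two-pronged steel fork on its rim, out to 145 mm from the axis, top 34 mm above the shelf top, takes the plunger's pin and so locks it.
- post_mid (a point): On the axis of the round upright wooden post on the lazy susan, 20 mm diameter, 55 mm tall above the disc, 85 mm from the lazy susan's axis; the point is 28 mm above the disc, 64 mm above the shelf top. At the start it is at the front, on the pointer's side. A light grip (about 6 N) lets it turn between the fingers.
- tee: Black plastic T-handle of the plunger: a level bar 42 mm long (x axis), 12 mm wide (y), 14 mm high. Origin at the bar's centre on the plunger's vertical axis, 95 mm above the shelf top when down; room for fingers to 20 mm below that. A 5 x 5 mm steel lug below the bar's +x end reaches 25 mm from the axis, its underside 46 mm below the bar's centre. Moves with both plunger joints.
- plunger_lift (a joint): Height of the plunger (m): 0 with the pin down in the fork, 0.020 at the top of its travel. A spring presses it down: 6 N at 0, 9 N at 0.010, 12 N at 0.020. To pass over the cam's ridge the lug needs 0.0135 or more: lift to 0.016. In the rest notch beyond, the lug sits at 0.010. At 0.013 it lies on the ridge, not parked.
- plunger_turn (a joint): Twist of the T-handle (rad), counter-clockwise from above positive, 0.02 to 0.12 at the start. Where the rest notch lies is unknown: its middle is between 0.70 and 1.44, with 0.05 of play either side. Directly beyond is a rigid stop wall, which the raised lug meets 0.05 past the middle: a steep rise in moment, about 10 N m per rad. Against it the lug is over the notch. Free twisting: under 0.05 N m.
- plunger_housing: Fixed aluminium column and 58 mm round plate under the T-handle, carrying the open steel cam (ridge, notch, stop wall up to 75 mm above the shelf top). Origin on the plunger's axis, 12 mm above the shelf top. Pressing the lug on the cam with over 30 N damages it (about 0.7 N m of twist against the stop, met 25 mm from the axis): lift, twist and lower slowly.
- perfume_center (a point): Centre of the glass perfume bottle's body, 26 x 42 x 46 mm, with a metal press-button sprayer on top, 72 mm tall in all. It stands loose at the back of the lazy susan and rides with it; the point is 23 mm above its underside, on its vertical axis.
- tin: Squat round aluminium tin, 60 mm diameter, 37 mm tall, loose on the right of the lazy susan, riding with it. Origin at the centre of its underside.
- jar_center (a point): Centre of the empty clear glass honey jar, 72 mm diameter, 90 mm tall, loose on the shelf top left of the board; the point is 45 mm up.
- bottle_cap: Black plastic bottle cap, 32 mm diameter, 15 mm tall, loose on the shelf top right of the board. Origin at the centre of its underside.
Things that resemble listed ones, but are neither listed nor needed, are in the scene too. Leave any green or purple look-alike of the part that bears perfume_center alone.

How it is judged:
On the way, in this order (a step that is already met when the one before it is completed fails the run):
1. the plunger rests retracted in its notch, let go (value of joint plunger_lift between 0.0085 and 0.0115 m and value of joint plunger_turn above 0.5 rad and contact force between the fingers and tee below 0.3 N), for 0.3 s.
2. the perfume bottle has come round to the front, in line with the pointer (x of perfume_center in the frame of stand below -0.02 m and y of perfume_center in the frame of stand between -0.015 and 0.015 m and angle between perfume_center's own z axis and vertical below 0.1 rad and height (world z) of perfume_center above 0.055 m), for 0.2 s.
At the end, for the whole second after the job is handed in: The plunger stays retracted in its rest notch (lift 8.5 to 11.5 mm, twisted more than 0.5 rad); the perfume bottle stands upright on the lazy susan at the front, its centre within 15 mm of the line from the axis to the pointer; the tin still stands on the lazy susan, which is at rest (all of step 2 and value of joint plunger_lift between 0.0085 and 0.0115 m and value of joint plunger_turn above 0.5 rad and velocity of joint turntable between -0.02 and 0.02 rad/s and angle between tin's own z axis and vertical below 0.1 rad and height (world z) of tin above 0.03 m); the robot touches nothing.
It fails at once if the plunger's lug is forced against its cam with more than 30 N (contact force between tee and plunger_housing above 30 N).
It fails at once if the perfume bottle or tin is touched or knocked over (contact force between any of the arm, the fingers and perfume above 0.5 N or contact force between any of the arm, the fingers and tin above 0.5 N or angle between any of perfume_center, tin's own z axis and vertical above 0.4 rad).
It fails at once if the honey jar or the bottle cap is moved more than 15 mm (distance of any of jar_center, bottle_cap from where it was at the start of the episode above 0.015 m).
It also fails if it takes over 72 s, if anything falls off the work surface, if the arm or the gripper's body presses on something with over 40 N, if the wrist force passes 120 N, or if a joint passes its speed limit or range.

### The arm

A 6-joint arm with a two-finger parallel gripper is mounted at the origin on the work surface. World frame = base frame: x ahead of the robot, y to its left, z up, the work surface at z = 0. Lengths are in m, angles in rad, forces in N, time in s.
With the tool pointing down it reaches from about 0.35 to 0.975 m from the base axis. Payload 4.9 kg.
Tool frame: the origin (TCP) lies between the finger pads; the fingertips stand 14 mm ahead of it and the grasp point (between the pads) lies 5 mm behind it (manip.tcp_to_tips is the distance from the TCP to the fingertips, in m); z points along the fingers, y is the line along which they close (so a half turn about z gives the same grasp; the last joint's range is limited). The gripper opens to 85 mm and grips with 20 to 120 N. Pads are 22 mm wide; open, the fingers measure 114 mm over their backs; the gripper's body (76 mm by 85 mm) begins 54 mm behind the grasp point. The pads swing forward as they close: fully open they stand 13 mm farther back than shut.
Start: joints at [1.07, 0.053, 1.613, -0, 1.476, -0.119], TCP at [0.233, 0.58, 0.245] pointing down, gripper open.
Joint ranges: [-3.01, 3.01], [-1.01, 2.22], [0.06, 2.58], [-1.02, 4.17], [0.09, 2.62], [-3.14, 3.14]. Speed limits (rad/s): [2.57, 2.57, 3.14, 3.14, 3.14, 3.14].

### API

Orientations are given as a unit quaternion [w, x, y, z].
In Python, from plant import manip gives the robot as it stands.
- The arm moves only by the tool servo_tool, never from a script. Its argument "moves" is a list that holds one entry, the list of rows, each a list of 7 numbers: the shift along the tool's x, y, z in mm, then the turn, a rotation vector about the tool's x, y, z in degrees, then the finger opening in mm, from 0 to 85.4. In form: [[[x, y, z, ax, ay, az, fingers], ...]]. A call has 1 to 12 rows; each row shifts and turns the commanded pose from where the row before left it, along the tool's axes as they then stand; what a row does not reach is not made up. A row lasts 1/8 s, in which the tool goes at most 62.5 mm and 10.7 degrees, less where a joint would pass 70% of its speed; a pose out of reach is approached as far as the arm can. A call with a gripper value outside its range is refused whole. The fingers move at their own pace and stop on an object; the grip force is fixed at half the most. Time passes only in rows, so rows that do not move let the fingers close. It gives the time, the measured TCP pose, the force, the opening and the grip force at its end, in the units of the state.
- manip.state(): the state, without advancing time (a new reading comes with each control period).
- manip.grab_frame(name): name is "side" or "top"; returns a dict with "image" (420x560x3 uint8, blue, green, red), "mtx" (3x3 intrinsics, pixels), "eye" and "rotation" of the camera in the world. Camera axes: x right, y down, z forward; pixel columns grow to the right and rows downward; lengths in m; the calibration is good to about 2 mm. A picture is of the moment at which its call begins. There is no depth.
- manip.job_done(): hands the job in; it is judged then, once.
The state is a dict: "time": time; "joint_pos": joint angles; "joint_vel": joint speeds; "joint_efforts": joint torques, N m; "tool_pos": TCP position; "tool_rot": TCP orientation; "contact_force": force on the tool from outside, world axes, zero at the start; "ft_torque": the same for the moment, N m; "gripper_width": opening from 0.0 (shut) to 1.0 (fully open); "grasp_force": force on a finger pad.
Only numpy, scipy, OpenCV 4.12 (cv2) and the standard library are available. Lean on these libraries where they do the work, as an engineer would, in place of code of your own. Each camera call takes 0.05 s, during which the arm holds its last target. There are 200 camera calls.

## Working session

There is one attempt and no reset: what is moved stays moved. The work goes in short steps, Python scripts to look and compute and a tool call to move; the robot and the scene stay as the last step left them, time stands still between calls to the robot, and variables do not carry over. Pictures are saved under pics/ and viewed, at most 10 in all, crops included, and the job is handed in when it is done.

Besides the shell and the picture viewer there is one more tool, called as name(argument=value, ...) on one line, values as JSON. servo_tool: Moves the arm, as the interface text tells. Its arguments: {"type":"object","properties":{"moves":{"type":"array"}},"required":["moves"]}

```bash
mkdir -p pics; ls
cat > h.py <<'E'
import numpy as np, cv2
from plant import manip
def grab(n,f):
    d=manip.grab_frame(n); cv2.imwrite(f'pics/{f}.png',d['image']); np.savez(f'pics/{f}.npz',m=d['mtx'],e=d['eye'],r=d['rotation']); return d
def ray(f,u,v):
    d=np.load(f'pics/{f}.npz'); r=d['r']@np.linalg.inv(d['m'])@[u,v,1]; return d['e'],r/np.linalg.norm(r)
def atz(f,u,v,z):
    e,r=ray(f,u,v); return e+r*(z-e[2])/r[2]
def tri(*obs):
    A=0;b=0
    for o in obs:
        e,r=ray(*o); P=np.eye(3)-np.outer(r,r); A=A+P; b=b+P@e
    return np.linalg.solve(A,b)
def proj(f,p):
    d=np.load(f'pics/{f}.npz'); q=d['m']@d['r'].T@(np.array(p)-d['e']); return q[:2]/q[2]
E
python3 - <<'E'
from h import *
np.set_printoptions(precision=4,suppress=True)
for n in("side","top"):
    d=grab(n,n+'0'); print(n,d['eye'],d['rotation'],d['mtx'])
print(manip.state(), manip.tcp_to_tips)
E
```

```text
pics
side [ 0.4127 -0.5756  0.8221] [-0.3447  0.9158 -0.1943  0.0689] [[486.2058   0.     276.8319]
 [  0.     486.2058 204.1995]
 [  0.       0.       1.    ]]
top [0.5968 0.0075 0.9767] [-0.0357  0.7159 -0.697   0.017 ] [[428.255    0.     289.0791]
 [  0.     428.255  208.0795]
 [  0.       0.       1.    ]]
{'time': 0.1, 'joint_pos': array([ 1.07  ,  0.0533,  1.6141, -0.    ,  1.476 , -0.119 ]), 'joint_vel': array([-0.002 , -0.0018, -0.0031,  0.0002,  0.0014, -0.0006]), 'joint_efforts': array([  0.0002, -39.4906, -37.1362,  -0.0001,   0.0039,   0.    ]), 'tool_pos': array([0.2326, 0.5795, 0.2442]), 'tool_rot': array([-0.0003,  0.1897,  0.9818, -0.0009]), 'contact_force': array([-0.9899,  0.5119, -0.3767]), 'ft_torque': array([-0.0186, -0.0356, -0.0178]), 'grasp_force': 0.0, 'gripper_width': 1.0008147478061258} 0.014
```

View pics/side0.png

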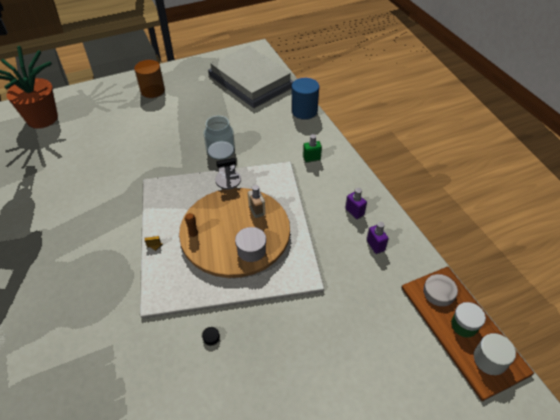

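View pics/top0.png

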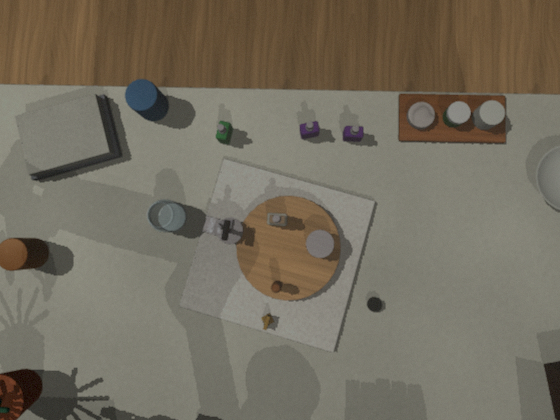

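The top view shows the board with the disc centred near (289,248), the tee at (227,231), the post at (277,287), the bottle at (278,219), the tin at (320,243) and the pointer at (267,321). The jar is at (168,215) and the cap at (375,304). In the side view the tee is near (227,162). I'll zoom in on both.

Run:
```python
from h import *
for n,(x,y,w,h) in {'top0':(190,190,180,140),'side0':(130,140,190,142)}.items():
    cv2.imwrite(f'pics/{n}c.png',np.clip(cv2.resize(cv2.imread(f'pics/{n}.png')[y:y+h,x:x+w],None,fx=4,fy=4,interpolation=cv2.INTER_CUBIC).astype(float)*1.4,0,255))
```

```text
[ WARN:0@0.175] global loadsave.cpp:1063 imwrite_ Unsupported depth image for selected encoder is fallbacked to CV_8U.
```

View pics/top0c.png

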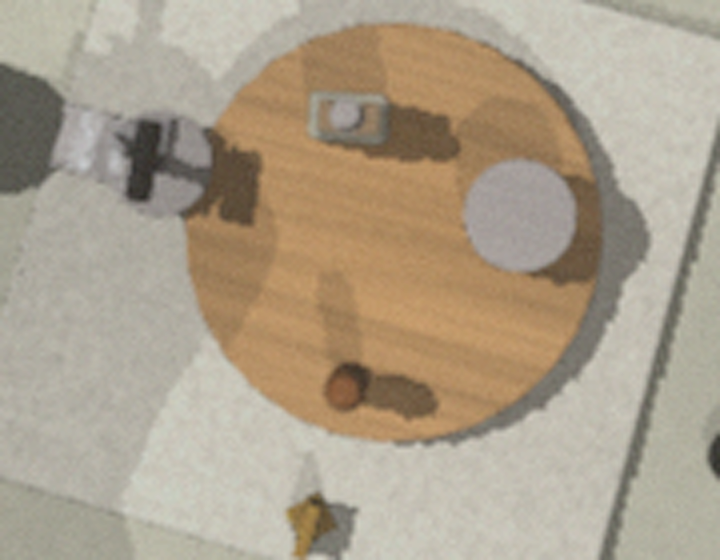

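View pics/side0c.png

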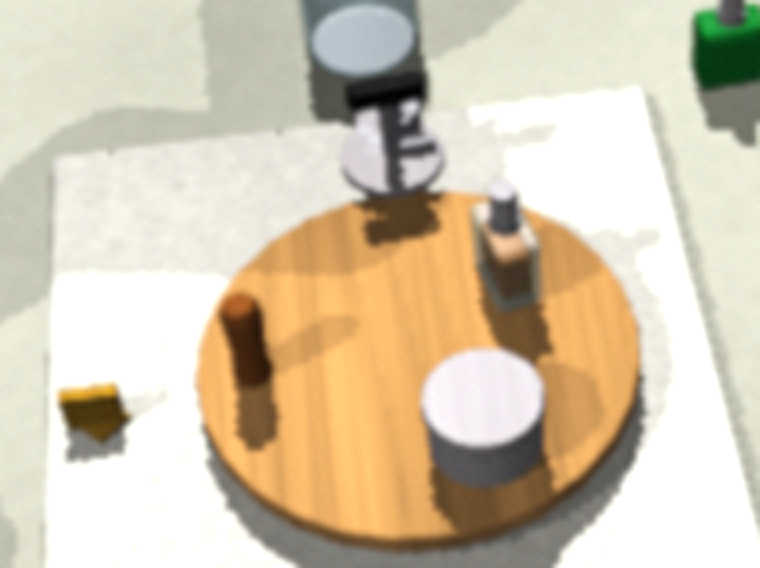

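The crops show the tee bar centred at (142,160) in the top crop and (387,92) in the side crop. Post tops are at (345,388) and (241,305), sprayer tops at (346,113) and (503,190), and tin tops at (520,215) and (483,397).

```bash
cat >> h.py <<'E'
T=lambda x,y:('top0',190+x/4,190+y/4)
S=lambda x,y:('side0',130+x/4,140+y/4)
E
python3 - <<'E'
from h import *
np.set_printoptions(precision=4,suppress=True)
P={'tee':(T(142,160),S(387,92)),'post_top':(T(345,388),S(241,305)),'spray_top':(T(346,113),S(503,190)),'tin_top':(T(520,215),S(483,397)),'ptr':(T(310,515),S(92,395))}
for k,o in P.items(): print(k,tri(*o))
for z in(.036,): 
  for c in((186,231),(602,231),(394,22),(394,440)): print(atz(*T(*c),z))
# tee ends at z .1
a=atz(*T(152,122),.1);b=atz(*T(132,200),.1);print(a,b)
print('bar ends', atz(*T(148,121),.1), atz(*T(137,201),.1))
E
```

```text
Traceback (most recent call last):
  File "h.py", line 12, in tri
    e,r=ray(*o); P=np.eye(3)-np.outer(r,r); A=A+P; b=b+P@e
        ~~~^^^^
  File "h.py", line 6, in ray
    d=np.load(f'pics/{f}.npz'); r=d['r']@np.linalg.inv(d['m'])@[u,v,1]; return d['e'],r/np.linalg.norm(r)
                                  ~~~~~~^~~~~~~~~~~~~~~~~~~~~~
ValueError: matmul: Input operand 1 has a mismatch in its core dimension 0, with gufunc signature (n?,k),(k,m?)->(n?,m?) (size 3 is different from 4)
```

```bash
sed -i "s/r=d\['rotation'\])/r=Rotation.from_quat(np.roll(d['rotation'],-1)).as_matrix())/; 1i from scipy.spatial.transform import Rotation" h.py
python3 - <<'E'
from h import *
for f in('top0','side0'):
    d=dict(np.load(f'pics/{f}.npz'))
    d['r']=Rotation.from_quat(np.roll(d['r'],-1)).as_matrix(); np.savez(f'pics/{f}.npz',**d)
np.set_printoptions(precision=4,suppress=True)
P={'tee':(T(142,160),S(387,92)),'post_top':(T(345,388),S(241,305)),'spray_top':(T(346,113),S(503,190)),'tin_top':(T(520,215),S(483,397)),'ptr':(T(310,515),S(92,395))}
for k,o in P.items(): print(k,tri(*o))
for c in((186,231),(602,231),(394,22),(394,440)): print(atz(*T(*c),.036))
print('bar ends', atz(*T(148,121),.1), atz(*T(137,201),.1))
im=cv2.imread('pics/top0.png')
E
```

```text
tee [0.6137 0.1621 0.093 ]
post_top [0.499  0.0539 0.0889]
spray_top [0.6395 0.0565 0.1074]
tin_top [ 0.5902 -0.0347  0.0718]
ptr [0.4213 0.0745 0.033 ]
[0.5764 0.1463 0.036 ]
[ 0.5828 -0.0812  0.036 ]
[0.6945 0.0354 0.036 ]
[0.4668 0.0291 0.036 ]
bar ends [0.6335 0.1586 0.1   ] [0.5924 0.1626 0.1   ]
```

Run:
```python
from h import *
np.set_printoptions(precision=4,suppress=True)
g=cv2.cvtColor(cv2.imread('pics/top0.png'),cv2.COLOR_BGR2GRAY)
print(g[216:246,217:238])
for th in(30,40,50):
    m=np.zeros_like(g); m[216:244,219:231]=(g[216:244,219:231]<th)*255
    c=max(cv2.findContours(m,0,1)[0],key=cv2.contourArea); (u,v),wh,a=cv2.minAreaRect(c)
    pts=np.array([atz('top0',p[0],p[1],.1)[:2] for p in np.argwhere(m)[:,::-1]])
    w,V=np.linalg.eigh(np.cov(pts.T)); print(th,(u,v),wh,a,pts.mean(0),np.arctan2(*(V[::-1,1]*np.sign(V[0,1]))))
print('jar',tri(('top0',172,217),('side0',221,151)),atz('top0',172,217,.09))
a=np.array([.5805,.032]);print(np.arctan2(.0745-.032,-.4213+.5805),)
```

```text
[[125 127 125 123 124 123 122 119 122 124 123 124 123 120 120 122 124 127
  127 129 127]
 [120 123 125 120 124 121 125 122 119 114 117 113 115 114 112 115 118 124
  124 125 126]
 [105 109 104 110 124 123 122 116 107 103 105 101 100 102 105 106 104 114
  114 118 122]
 [105  91  86 104 116 107 107  95  87  87  91  93  94 100 100  94  89  92
   96 105 112]
 [107 107 109 111 103  90  86  72  55  55  61  65  72  85  92  78  57  80
  103 102  98]
 [107 106 106  99  96  97  87  61  42  44  39  37  37  67  85  72  61  80
  103  98 100]
 [104 105  99  98  95  98  86  59  42  40  45  39  38  62  82  68  59  80
  106 101 102]
 [107  91  77  80  87  96  81  49  45  40  41  37  38  68  82  57  63  82
  103 105 102]
 [109  99  72  54  67  78  68  42  44  41  38  39  36  67  83  60  62  80
  104 103 104]
 [110 105  95  68  58  55  53  39  42  40  38  38  43  71  75  60  71  92
  103 102 101]
 [105 104 100  90  63  50  48  42  46  39  41  35  54  74  73  59  83 103
  104 105 101]
 [110 115 106  93  69  48  41  38  38  43  38  36  59  76  72  65  80 103
  105 105 106]
 [118 126 119  92  64  47  41  4
[... 987 characters left out ...]
2  68  98 102 103 101 102  99 102
   99 101 103]
 [121 122 113 108 102  88  81  72  73  74  90 106 103 108 102 102 101 101
  103 102  99]
 [123 121 120 121 116 107 103 103 104 102 100 104 104 105 104 101 105 105
   99  93  81]
 [122 120 123 122 121 116 116 103  97 103 103 101 101 103 106 101 101  94
   83  69  57]
 [119 120 123 121 121 119 124 113 106 109 106 102  99 100 106 106 100  88
   62  62  57]
 [119 122 123 124 122 122 125 123 126 118 115 110 106 109 116 112 114 115
   84  70  77]
 [120 119 123 122 123 123 122 121 122 121 118 123 126 123 118 120 120 123
  109  90 102]]Traceback (most recent call last):
  File "<stdin>", line 7, in <module>
ValueError: max() iterable argument is empty
```

The bar's centre is about (0.614, 0.161, 0.094) with a yaw near -0.14. The disc axis is about (0.5805, 0.032) and the stand yaw about -0.26. Radii and heights agree with the text, so I'll move above the tee.

servo_tool(moves=[[[-42.5, -20.6, 0, 0, 0, 0, 45], [-42.5, -20.6, 0, 0, 0, 0, 45], [-42.5, -20.6, 0, 0, 0, 0, 45], [-42.5, -20.6, 0, 0, 0, 0, 45], [-42.5, -20.6, 0, 0, 0, 0, 45], [-42.5, -20.6, 0, 0, 0, 0, 45], [-42.5, -20.6, 0, 0, 0, 0, 45], [-42.5, -20.6, 0, 0, 0, 0, 45], [-42.5, -20.6, 0, 0, 0, 0, 45], [-42.5, -20.6, 0, 0, 0, 0, 45], [-42.5, -20.6, 0, 0, 0, 0, 45], [-42.5, -20.6, 0, 0, 0, 0, 45]]])

```text
time: 1.6
tool_pos: [0.6146, 0.1593, 0.2446]
tool_rot: [-0.0, 0.19, 0.982, -0.0]
contact_force: [0.3, 0.4, 0.2]
gripper_width: 0.524
grasp_force: 0.0
```

servo_tool(moves=[[[0, 0, 0, 0, 0, 10.4, 45], [0, 0, 0, 0, 0, 10.4, 45], [0, 0, 0, 0, 0, 10.4, 45], [0, 0, 0, 0, 0, 10.4, 45], [0, 0, 0, 0, 0, 10.4, 45], [0, 0, 0, 0, 0, 10.4, 45], [0, 0, 0, 0, 0, 10.4, 45], [0, 0, 0, 0, 0, 10.4, 45], [0, 0, 0, 0, 0, 10.4, 45], [0, 0, 0, 0, 0, 10.4, 45], [0, 0, 0, 0, 0, 10.4, 45], [0, 0, 0, 0, 0, 10.4, 45]]])

```text
time: 3.1
tool_pos: [0.6137, 0.1605, 0.2445]
tool_rot: [-0.0, 0.959, 0.284, -0.001]
contact_force: [0.6, 0.2, 0.6]
gripper_width: 0.527
grasp_force: 0.0
```

servo_tool(moves=[[[0, 0, 10, 0, 0, 10.4, 45], [0, 0, 20, 0, 0, 10.4, 45], [0, 0, 20, 0, 0, 10.4, 45], [0, 0, 20, 0, 0, 10.4, 45], [0, 0, 10, 0, 0, 0, 45], [0, 0, 0, 0, 0, 0, 45]]])

```text
time: 3.85
tool_pos: [0.6134, 0.1604, 0.1642]
tool_rot: [0.0, 0.997, -0.071, -0.001]
contact_force: [0.3, -0.5, 0.3]
gripper_width: 0.525
grasp_force: 0.0
```

```bash
cat >> h.py <<'E'
def to(p,yaw_y=None):
    "shift in tool axes (mm) and turn az (deg) to reach TCP p / tool-y yaw"
    s=manip.state(); R=Rotation.from_quat(np.roll(s['tool_rot'],-1)); y=R.as_matrix()[:,1]
    c=np.arctan2(y[1],y[0]); print('t',s['time'],'tcp',s['tool_pos'],'yaw_y',c,'F',s['contact_force'],'M',s['ft_torque'],'w',s['gripper_width']*85.4,'g',s['grasp_force'],'q6',s['joint_pos'][5])
    print('shift',R.inv().apply(np.array(p)-s['tool_pos'])*1e3,'' if yaw_y is None else np.degrees((c-yaw_y+np.pi)%(2*np.pi)-np.pi))
    print('tilt',np.degrees(np.arccos(-R.as_matrix()[2,2])))
np.set_printoptions(precision=4,suppress=True)
E
python3 - <<'E'
from h import *
to([.6138,.161,.093],-1.711)
a=grab('top','t1')['image'][150:300,150:310];b=grab('side','s1')['image'][100:250,150:310]
cv2.imwrite('pics/v1.png',cv2.resize(np.hstack([a,b]),None,fx=2.5,fy=2.5,interpolation=2))
E
```

```text
t 3.85 tcp [0.6134 0.1604 0.1642] yaw_y -1.7127353534828782 F [ 0.2724 -0.5058  0.3186] M [-0.0003 -0.0164 -0.0638] w 44.808591695196846 g 0.0 q6 1.8512824278844238
shift [ 0.475  -0.6471 71.1709] -0.09942843053224433
tilt 0.12464714907679272
```

View pics/v1.png

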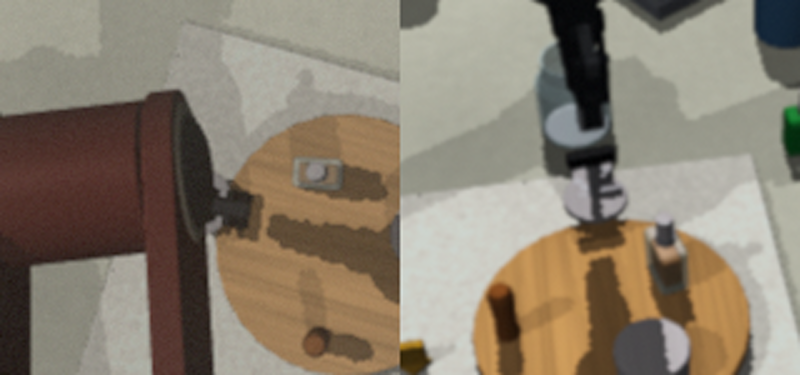

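The top view is hidden by the arm. In the side crop the fingers stand straight above the bar, which is at (590,158). I'll go down to the bar and close on it.

servo_tool(moves=[[[0.5, -0.6, 20, 0, 0, 0, 45], [0, 0, 20, 0, 0, 0, 45], [0, 0, 20, 0, 0, 0, 45], [0, 0, 10, 0, 0, 0, 45], [0, 0, 1, 0, 0, 0, 45], [0, 0, 0, 0, 0, 0, 45]]])

```text
time: 4.7
tool_pos: [0.6151, 0.1611, 0.0949]
tool_rot: [-0.0, 0.997, -0.072, 0.0]
contact_force: [0.2, -0.3, 0.3]
gripper_width: 0.527
grasp_force: 0.0
```

servo_tool(moves=[[[0, 0, 0, 0, 0, 0, 20], [0, 0, 0, 0, 0, 0, 14], [0, 0, 0, 0, 0, 0, 10], [0, 0, 0, 0, 0, 0, 8], [0, 0, 0, 0, 0, 0, 8], [0, 0, 0, 0, 0, 0, 8]]])

```text
time: 5.45
tool_pos: [0.6153, 0.1618, 0.0953]
tool_rot: [-0.001, 0.997, -0.072, 0.001]
contact_force: [0.3, 4.9, 6.5]
gripper_width: 0.122
grasp_force: 59.7
```

Run:
```python
from h import *
to([.6138,.161,.093],-1.711)
```

```text
t 5.45 tcp [0.6153 0.1618 0.0953] yaw_y -1.7151467538891494 F [0.3101 4.8805 6.4587] M [ 0.8904 -0.0124  0.0139] w 10.387957831212518 g 59.6869558095932 q6 1.8544968675480977
shift [-1.3316  1.0206  2.3301] -0.23759149652771563
tilt 0.1305148176965944
```

servo_tool(moves=[[[0, -0.6, -1, 0, 0, 0, 8], [0, 0, -2.5, 0, 0, 0, 8], [0, 0, -2.5, 0, 0, 0, 8], [0, 0, -2.5, 0, 0, 0, 8], [0, 0, -2.5, 0, 0, 0, 8], [0, 0, -2.5, 0, 0, 0, 8], [0, 0, -2.5, 0, 0, 0, 8], [0, 0, 0, 0, 0, 0, 8], [0, 0, 0, 0, 0, 0, 8]]])

```text
time: 6.58
tool_pos: [0.6148, 0.1618, 0.1074]
tool_rot: [-0.0, 0.997, -0.072, 0.001]
contact_force: [8.4, 5.9, -11.3]
gripper_width: 0.125
grasp_force: 58.5
```

Run:
```python
from h import *
to([.6153,.1618,.1115],-1.711)
```

```text
t 6.575 tcp [0.6148 0.1618 0.1074] yaw_y -1.715453294312978 F [  8.4215   5.9271 -11.2649] M [ 0.9551 -1.4981 -0.0527] w 10.697837046808004 g 58.47479224205017 q6 1.8554450527532576
shift [ 0.5064 -0.0491 -4.1234] -0.2551549690632653
tilt 0.0750424045173192
```

servo_tool(moves=[[[0.7, -0.6, -2, 0, 0, 0, 8], [0.7, -0.6, -2, 0, 0, 0, 8], [0, 0, 0, 0, 0, 0, 8], [0, 0, 0, 0, 0, 0, 8]]])

```text
time: 7.08
tool_pos: [0.615, 0.162, 0.1102]
tool_rot: [0.001, 0.997, -0.072, -0.001]
contact_force: [5.4, 4.1, -10.8]
gripper_width: 0.126
grasp_force: 58.4
```

Run:
```python
from h import *
to([.6153,.1618,.1115],-1.711)
```

```text
t 7.075 tcp [0.615  0.162  0.1102] yaw_y -1.7153813259080783 F [  5.3802   4.1407 -10.8309] M [ 0.5719 -1.1473  0.0608] w 10.78165175948779 g 58.4043824672699 q6 1.856603430582193
shift [ 0.3134  0.1533 -1.3259] -0.25103148320420776
tilt 0.1738487920109338
```

servo_tool(moves=[[[1.2, -0.8, -1.5, 0, 0, 0, 8], [0, 0, 0, 0, 0, -2.5, 8], [0, 0, 0, 0, 0, -5, 8], [0, 0, 0, 0, 0, 0, 8]]])

```text
time: 7.58
tool_pos: [0.6153, 0.1623, 0.1119]
tool_rot: [0.001, 1.0, -0.007, -0.003]
contact_force: [2.3, 2.9, -12.8]
gripper_width: 0.124
grasp_force: 58.4
```

Run:
```python
from h import *
to([.6153,.1618,.1115],-1.711)
```

```text
t 7.575 tcp [0.6153 0.1623 0.1119] yaw_y -1.5853892547029802 F [  2.3091   2.9307 -12.7567] M [ 0.1125 -0.5077  0.009 ] w 10.55753982258982 g 58.35396945476532 q6 1.7273591552027485
shift [-0.0357  0.5388  0.3858] 7.19696556701198
tilt 0.3536293576842393
```

servo_tool(moves=[[[0, 0, 0, 0, 0, -4, 8], [0, 0, 0, 0, 0, -4, 8], [0, 0, 0, 0, 0, -4, 8], [0, 0, 0, 0, 0, -4, 8], [0, 0, 0, 0, 0, -4, 8], [0, 0, 0, 0, 0, 0, 8]]])

```text
time: 8.32
tool_pos: [0.6154, 0.1629, 0.113]
tool_rot: [0.0, 0.986, 0.166, -0.003]
contact_force: [-0.5, 2.3, -12.7]
gripper_width: 0.121
grasp_force: 58.4
```

```bash
cat > s.py <<'E'
from h import *
s=manip.state(); R=Rotation.from_quat(np.roll(s['tool_rot'],-1)).as_matrix(); y=R[:,1]
print(s['time'],'yaw',np.degrees(np.arctan2(y[1],y[0])),'turn~',np.arctan2(y[1],y[0])+1.571+.26,'tcp',s['tool_pos'],'F',s['contact_force'],'M',s['ft_torque'],s['gripper_width'])
E
python3 s.py
```

```text
8.325 yaw -70.88041325505819 turn~ 0.5939034135250032 tcp [0.6154 0.1629 0.113 ] F [ -0.5426   2.2851 -12.6723] M [ 0.3329 -0.0742 -0.0117] 0.12053610865561953
```

servo_tool(moves=[[[0, 0, 0.7, 0, 0, -3, 8], [0, 0, 0, 0, 0, -2, 8], [0, 0, 0, 0, 0, 0, 8]]])

```text
time: 8.7
tool_pos: [0.6156, 0.1631, 0.1134]
tool_rot: [-0.0, 0.978, 0.209, -0.003]
contact_force: [-5.2, 1.9, -12.9]
gripper_width: 0.126
grasp_force: 58.4
```

```bash
python3 s.py
```

```text
8.7 yaw -65.82866283010189 turn~ 0.6820730914295134 tcp [0.6156 0.1631 0.1134] F [ -5.1676   1.8731 -12.9156] M [ 0.2716  0.7298 -0.0619] 0.12631360050363397
```

servo_tool(moves=[[[0, 0, 0, 0, 0, -2.5, 8], [0, 0, 0, 0, 0, 0, 8]]])

```text
time: 8.95
tool_pos: [0.6156, 0.1632, 0.1136]
tool_rot: [-0.0, 0.973, 0.231, -0.003]
contact_force: [-4.3, 2.0, -12.6]
gripper_width: 0.125
grasp_force: 58.4
```

```bash
python3 s.py
```

```text
8.95 yaw -63.31948519011346 turn~ 0.7258665027647324 tcp [0.6156 0.1632 0.1136] F [ -4.2867   1.9863 -12.5501] M [ 0.3829  0.7857 -0.0291] 0.12493460447196603
```

servo_tool(moves=[[[-0.7, -0.3, 1.2, 0, 0, -2.5, 8], [0, 0, 0, 0, 0, 0, 8]]])

```text
time: 9.2
tool_pos: [0.6155, 0.1632, 0.1129]
tool_rot: [-0.0, 0.968, 0.252, -0.002]
contact_force: [-4.9, 2.5, -12.3]
gripper_width: 0.128
grasp_force: 58.4
```

```bash
python3 s.py
```

```text
9.2 yaw -60.84321895952905 turn~ 0.7690855016443796 tcp [0.6155 0.1632 0.1129] F [ -4.947    2.5161 -12.3375] M [ 0.4334  0.7756 -0.0274] 0.12822718343492426
```

servo_tool(moves=[[[0, 0, 0, 0, 0, -2.0, 8], [0, 0, 0, 0, 0, 0, 8]]])

```text
time: 9.45
tool_pos: [0.6155, 0.1633, 0.113]
tool_rot: [-0.0, 0.963, 0.269, -0.002]
contact_force: [-4.6, 3.3, -12.6]
gripper_width: 0.126
grasp_force: 58.4
```

```bash
python3 s.py
```

```text
9.45 yaw -58.84392318684911 turn~ 0.8039797955988486 tcp [0.6155 0.1633 0.113 ] F [ -4.6153   3.3477 -12.6333] M [0.4099 0.7959 0.0257] 0.12597001034337438
```

servo_tool(moves=[[[0, 0, 0, 0, 0, -1.5, 8], [0, 0, 0, 0, 0, -1.5, 8], [0, 0, 0, 0, 0, 0, 8]]])

```text
time: 9.82
tool_pos: [0.6154, 0.1633, 0.113]
tool_rot: [-0.001, 0.956, 0.294, -0.002]
contact_force: [-6.8, 3.8, -12.1]
gripper_width: 0.127
grasp_force: 58.4
```

```bash
python3 s.py
```

```text
9.825 yaw -55.845000900575606 turn~ 0.8563208635057572 tcp [0.6154 0.1633 0.113 ] F [ -6.8136   3.7745 -12.0882] M [ 0.4545  0.8001 -0.0436] 0.1271643138868806
```

servo_tool(moves=[[[-0.4, -1.1, 0, 0, 0, -1.5, 8], [0, 0, 0, 0, 0, -1.5, 8], [0, 0, 0, 0, 0, 0, 8]]])

```text
time: 10.2
tool_pos: [0.6153, 0.1636, 0.1135]
tool_rot: [0.0, 0.948, 0.319, -0.001]
contact_force: [-4.7, 0.2, -12.8]
gripper_width: 0.126
grasp_force: 58.4
```

```bash
python3 s.py
```

```text
10.2 yaw -52.7855624831792 turn~ 0.909718137151329 tcp [0.6153 0.1636 0.1135] F [ -4.6646   0.2096 -12.8335] M [0.0183 0.8627 0.0244] 0.125983622139163
```

servo_tool(moves=[[[-0.5, 0, 1, 0, 0, -1.5, 8], [0, 0, 0, 0, 0, -1.5, 8], [0, 0, 0, 0, 0, 0, 8]]])

```text
time: 10.58
tool_pos: [0.6152, 0.1636, 0.1128]
tool_rot: [-0.0, 0.939, 0.344, -0.0]
contact_force: [-5.6, 1.0, -13.0]
gripper_width: 0.123
grasp_force: 58.5
```

```bash
python3 s.py
```

```text
10.575 yaw -49.75832591225764 turn~ 0.9625533825506931 tcp [0.6152 0.1636 0.1128] F [ -5.5888   0.9847 -12.9836] M [ 0.1165  0.8416 -0.0472] 0.12336792334538403
```

servo_tool(moves=[[[0, 0, 0, 0, 0, -1.5, 8], [0, 0, 0, 0, 0, -1.5, 8], [0, 0, 0, 0, 0, 0, 8]]])

```text
time: 10.95
tool_pos: [0.6152, 0.1637, 0.1128]
tool_rot: [-0.0, 0.93, 0.368, -0.0]
contact_force: [-5.3, 1.6, -12.1]
gripper_width: 0.125
grasp_force: 58.5
```

```bash
python3 s.py
```

```text
10.95 yaw -46.75828534084151 turn~ 1.0149139682153168 tcp [0.6152 0.1637 0.1128] F [ -5.3079   1.632  -12.1002] M [0.1871 0.8557 0.0126] 0.12534965744476667
```

servo_tool(moves=[[[0, 0, 0, 0, 0, -1.5, 8], [0, 0, 0, 0, 0, -1.5, 8], [0, 0, 0, 0, 0, 0, 8]]])

```text
time: 11.32
tool_pos: [0.6151, 0.1637, 0.1128]
tool_rot: [-0.0, 0.92, 0.393, -0.0]
contact_force: [-5.7, 1.8, -12.4]
gripper_width: 0.125
grasp_force: 58.5
```

```bash
python3 s.py
```

```text
11.325 yaw -43.76083814027524 turn~ 1.0672292910198848 tcp [0.6151 0.1637 0.1128] F [ -5.6718   1.8088 -12.4157] M [0.2097 0.9071 0.0498] 0.12486862794757897
```

servo_tool(moves=[[[0, 0, 0, 0, 0, -1.5, 8], [0, 0, 0, 0, 0, -1.5, 8], [0, 0, 0, 0, 0, 0, 8]]])

```text
time: 11.7
tool_pos: [0.6151, 0.1638, 0.1128]
tool_rot: [-0.0, 0.909, 0.417, -0.0]
contact_force: [-4.7, 1.7, -12.5]
gripper_width: 0.125
grasp_force: 58.6
```

```bash
python3 s.py
```

```text
11.7 yaw -40.758965943237165 turn~ 1.1196218445822752 tcp [0.6151 0.1638 0.1128] F [ -4.727    1.7017 -12.4901] M [ 0.2743  0.9074 -0.0701] 0.12461314516272519
```

servo_tool(moves=[[[0, 0, 0, 0, 0, -1.5, 8], [0, 0, 0, 0, 0, -1.5, 8], [0, 0, 0, 0, 0, 0, 8]]])

```text
time: 12.08
tool_pos: [0.6151, 0.1638, 0.1128]
tool_rot: [-0.0, 0.898, 0.44, -0.0]
contact_force: [-5.1, 1.4, -12.7]
gripper_width: 0.129
grasp_force: 58.6
```

```bash
python3 s.py
```

```text
12.075 yaw -37.79094784207377 turn~ 1.1714235327063667 tcp [0.6151 0.1638 0.1128] F [ -5.1003   1.3516 -12.6857] M [ 0.2162  0.8868 -0.1647] 0.12882458482967882
```

servo_tool(moves=[[[0, 0, 0, 0, 0, -1, 8], [0, 0, 0, 0, 0, 0, 8]]])

```text
time: 12.32
tool_pos: [0.6151, 0.1638, 0.1128]
tool_rot: [-0.0, 0.894, 0.448, -0.0]
contact_force: [-5.0, 1.1, -12.4]
gripper_width: 0.122
grasp_force: 58.6
```

```bash
python3 s.py
```

```text
12.325 yaw -36.82319193737912 turn~ 1.1883140595989046 tcp [0.6151 0.1638 0.1128] F [ -5.0135   1.1489 -12.3539] M [ 0.2136  0.8329 -0.281 ] 0.12226480226906516
```

The moment rises steeply here, so this is the stop. I'll back off 3° and lower.

servo_tool(moves=[[[0, 0, 0, 0, 0, 1.5, 8], [0, 0, 0, 0, 0, 1.5, 8], [0, 0, 1, 0, 0, 0, 8], [0, 0, 1, 0, 0, 0, 8], [0, 0, 1, 0, 0, 0, 8], [0, 0, 1, 0, 0, 0, 8], [0, 0, 1, 0, 0, 0, 8], [0, 0, 0, 0, 0, 0, 8]]])

```text
time: 13.32
tool_pos: [0.6151, 0.1638, 0.108]
tool_rot: [-0.0, 0.905, 0.424, -0.0]
contact_force: [-6.3, 0.8, -11.1]
gripper_width: 0.123
grasp_force: 58.7
```

```bash
python3 s.py
```

```text
13.325 yaw -39.771447672874615 turn~ 1.1368572898237013 tcp [0.6151 0.1638 0.108 ] F [ -6.3131   0.8201 -11.0618] M [ 0.2141  1.068  -0.1564] 0.12303412301884292
```

servo_tool(moves=[[[0, 0, 0.8, 0, 0, 0, 8], [0, 0, 0.8, 0, 0, 0, 8], [0, 0, 0.8, 0, 0, 0, 8], [0, 0, 0, 0, 0, 0, 8]]])

```text
time: 13.82
tool_pos: [0.6151, 0.1638, 0.1058]
tool_rot: [-0.0, 0.905, 0.424, -0.0]
contact_force: [-6.7, 0.9, -9.3]
gripper_width: 0.125
grasp_force: 58.8
```

```bash
python3 s.py
```

```text
13.825 yaw -39.772113055479885 turn~ 1.1368456767064539 tcp [0.6151 0.1638 0.1058] F [-6.7079  0.8662 -9.3294] M [ 0.2072  1.0441 -0.0208] 0.12492111760479663
```

servo_tool(moves=[[[0, 0, 0.7, 0, 0, 0, 8], [0, 0, 0.7, 0, 0, 0, 8], [0, 0, 0.6, 0, 0, 0, 8], [0, 0, 0, 0, 0, 0, 8]]])

```text
time: 14.32
tool_pos: [0.6153, 0.1638, 0.1053]
tool_rot: [-0.0, 0.905, 0.424, -0.0]
contact_force: [-9.4, 0.0, -3.8]
gripper_width: 0.127
grasp_force: 59.8
```

```bash
python3 s.py
```

```text
14.325 yaw -39.76681798354627 turn~ 1.1369380931458255 tcp [0.6153 0.1638 0.1053] F [-9.3584  0.0497 -3.7797] M [ 0.1012  1.6955 -0.0031] 0.12668883067853898
```

servo_tool(moves=[[[-0.7, -0.7, 0.8, 0, 0, 0, 8], [-0.3, -0.3, 0, 0, 0, 0, 8], [0, 0, 0, 0, 0, 0, 12], [0, 0, 0, 0, 0, 0, 18], [0, 0, 0, 0, 0, 0, 26], [0, 0, 0, 0, 0, 0, 34], [0, 0, 0, 0, 0, 0, 34]]])

```text
time: 15.2
tool_pos: [0.6148, 0.1635, 0.1035]
tool_rot: [0.0, 0.905, 0.424, 0.001]
contact_force: [0.6, 1.0, -0.5]
gripper_width: 0.396
grasp_force: 0.0
```

```bash
python3 s.py
```

```text
15.2 yaw -39.780845822057344 turn~ 1.1366932611768692 tcp [0.6148 0.1635 0.1035] F [ 0.5741  1.0275 -0.4796] M [0.0434 0.0244 0.0025] 0.3958087668024785
```

servo_tool(moves=[[[0, 0, -5, 0, 0, 0, 34], [0, 0, -15, 0, 0, 0, 34], [0, 0, -25, 0, 0, 0, 34], [0, 0, -25, 0, 0, 0, 34], [0, 0, -15, 0, 0, 0, 34], [0, 0, 0, 0, 0, 0, 34]]])

```text
time: 15.95
tool_pos: [0.615, 0.1636, 0.1899]
tool_rot: [0.001, 0.905, 0.424, 0.002]
contact_force: [0.3, -0.1, 0.1]
gripper_width: 0.398
grasp_force: 0.0
```

Run:
```python
from h import *
b=grab('side','s2')['image'][130:280,130:320]
cv2.imwrite('pics/v2.png',cv2.resize(b,None,fx=4,fy=4,interpolation=2))
# current pose -> above post: axis c, stand yaw -.26
c=np.array([.5805,.032]);f=np.array([-np.cos(.26),np.sin(.26)]);print('post pred',c+.085*f)
to([*(c+.085*f),.19],-.26-np.pi/2)
```

```text
post pred [0.4984 0.0539]
t 16.0 tcp [0.6142 0.1635 0.1882] yaw_y -0.6941856030045882 F [-0.1167  0.3118 -0.2573] M [0.0239 0.018  0.0268] w 34.150761186255984 g 0.0 q6 0.8373698458971077
shift [-158.4104  -18.8974   -1.9144] 65.12299742249444
tilt 0.05583387502329625
```

View pics/v2.png

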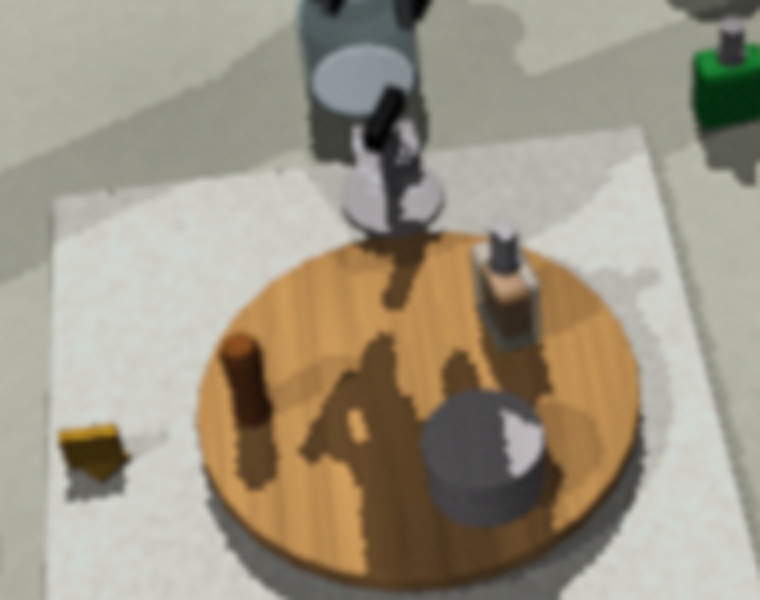

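The bar is now turned to (383,117) and stays up by itself, with the post at (243,380). Next I'll go above the post.

servo_tool(moves=[[[-40, -4.7, 0, 0, 0, 0, 36], [-40, -4.7, 0, 0, 0, 0, 36], [-40, -4.7, 0, 0, 0, 0, 36], [-38.4, -4.8, 0, 0, 0, 0, 36], [0, 0, 0, 0, 0, 10, 36], [0, 0, 0, 0, 0, 10, 36], [0, 0, 0, 0, 0, 10, 36], [0, 0, 0, 0, 0, 10, 36], [0, 0, 0, 0, 0, 10, 36], [0, 0, 0, 0, 0, 10, 36], [0, 0, 0, 0, 0, 5, 36], [0, 0, 30, 0, 0, 0, 36]]])

```text
time: 17.5
tool_pos: [0.4994, 0.0538, 0.1586]
tool_rot: [-0.0, 0.992, -0.129, 0.002]
contact_force: [0.3, 0.2, 0.0]
gripper_width: 0.423
grasp_force: 0.0
```

Run:
```python
from h import *
b=grab('side','s3')['image'][130:280,130:320]
cv2.imwrite('pics/v3.png',cv2.resize(b,None,fx=4,fy=4,interpolation=2))
to([.4987,.0539,.076],-.26-np.pi/2)
```

```text
t 17.55 tcp [0.4956 0.0539 0.1523] yaw_y -1.8288384819314516 F [-2.4005 -0.375  -3.5837] M [-0.0636  0.0909  0.001 ] w 35.669188474929584 g 0.0 q6 1.7877628953385736
shift [ 3.5565 -0.9498 76.2587] 0.11217624761676369
tilt 0.3993168274787563
```

View pics/v3.png

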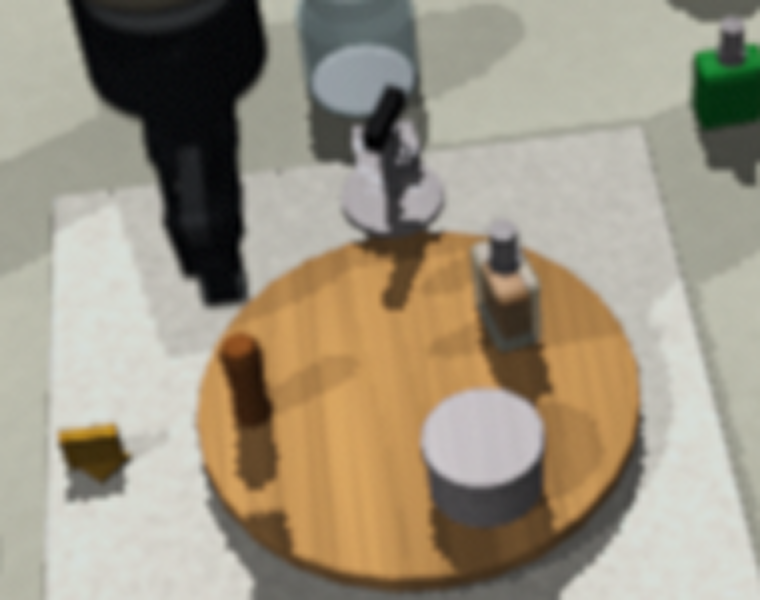

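The fingers stand above the post, which is at (243,350) in the crop, with everything else clear. I'll go down around it and cage it loosely.

servo_tool(moves=[[[0, 0, 20, 0, 0, 0, 36], [0, 0, 20, 0, 0, 0, 36], [0, 0, 20, 0, 0, 0, 36], [0, 0, 15, 0, 0, 0, 36], [0, 0, 8, 0, 0, 0, 36], [0, 0, 0, 0, 0, 0, 30], [0, 0, 0, 0, 0, 0, 26], [0, 0, 0, 0, 0, 0, 24], [0, 0, 0, 0, 0, 0, 24]]])

```text
time: 18.68
tool_pos: [0.4985, 0.0538, 0.0753]
tool_rot: [-0.0, 0.992, -0.129, 0.0]
contact_force: [0.4, 1.2, -0.9]
gripper_width: 0.282
grasp_force: 0.0
```

Run:
```python
from h import *
to([.4987,.0539,.076],-.26-np.pi/2)
```

```text
t 18.675 tcp [0.4985 0.0538 0.0753] yaw_y -1.8286670385806731 F [ 0.3972  1.211  -0.9022] M [-0.0232 -0.0072 -0.0451] w 24.056026578693317 g 0.0 q6 1.787713169547756
shift [ 0.1373 -0.1041 -0.7348] 0.12199922804193736
tilt 0.05669707635993832
```

servo_tool(moves=[[[0.01, 1.48, 0, 0, 0, -1, 24], [0.05, 2.97, 0, 0, 0, -2, 24], [0.12, 4.45, 0, 0, 0, -3, 24], [0.12, 4.45, 0, 0, 0, -3, 24], [0.12, 4.45, 0, 0, 0, -3, 24], [0.12, 4.45, 0, 0, 0, -3, 24], [0.12, 4.45, 0, 0, 0, -3, 24], [0.12, 4.45, 0, 0, 0, -3, 24], [0.12, 4.45, 0, 0, 0, -3, 24], [0.12, 4.45, 0, 0, 0, -3, 24], [0.05, 2.97, 0, 0, 0, -2, 24], [0.01, 1.48, 0, 0, 0, -1, 24]]])

```text
time: 20.18
tool_pos: [0.4985, 0.0098, 0.0748]
tool_rot: [-0.0, 0.991, 0.133, 0.0]
contact_force: [0.3, 1.2, 0.6]
gripper_width: 0.28
grasp_force: 0.3
```

Run:
```python
from h import *
s=manip.state(); d=s['tool_pos'][:2]-[.5805,.032]; to([.5,.05,.0753],0); print('r',np.hypot(*d),'ang from front',np.degrees((np.arctan2(d[1],d[0])-(np.pi-.26))%(2*np.pi)))
b=grab('side','s4')['image'][130:280,130:320]
cv2.imwrite('pics/v4.png',cv2.resize(b,None,fx=4,fy=4,interpolation=2))
```

```text
t 20.175 tcp [0.4985 0.0098 0.0748] yaw_y -1.3043466768816487 F [0.3482 1.1662 0.5543] M [ 0.0979 -0.0185 -0.0032] w 23.925134333849808 g 0.3490202408283949 q6 1.174293018818807
shift [ 12.0588 -38.4214  -0.4541] -74.73355960723258
tilt 0.02076173812770817
r 0.08497848801406169 ang from front 30.0690764797211
```

View pics/v4.png

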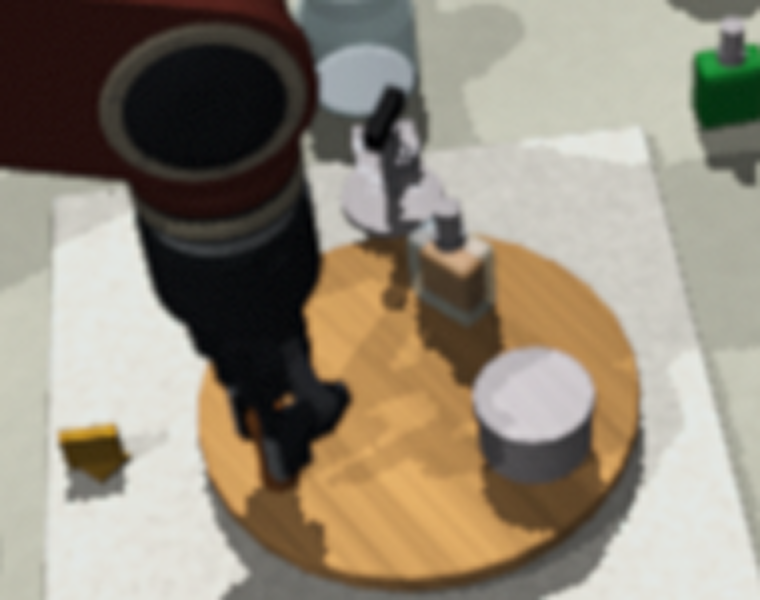

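The disc follows well, with the bottle now at (452,270) and the tin at (533,410), both upright. I'll continue the turn.

servo_tool(moves=[[[0.01, 1.48, 0, 0, 0, -1, 24], [0.05, 2.97, 0, 0, 0, -2, 24], [0.12, 4.45, 0, 0, 0, -3, 24], [0.12, 4.45, 0, 0, 0, -3, 24], [0.12, 4.45, 0, 0, 0, -3, 24], [0.12, 4.45, 0, 0, 0, -3, 24], [0.12, 4.45, 0, 0, 0, -3, 24], [0.12, 4.45, 0, 0, 0, -3, 24], [0.12, 4.45, 0, 0, 0, -3, 24], [0.12, 4.45, 0, 0, 0, -3, 24], [0.12, 4.45, 0, 0, 0, -3, 24], [0.12, 4.45, 0, 0, 0, -3, 24]]])

```text
time: 21.72
tool_pos: [0.5236, -0.0312, 0.0745]
tool_rot: [-0.0, 0.912, 0.41, -0.0]
contact_force: [-0.3, 0.8, 0.4]
gripper_width: 0.28
grasp_force: 0.4
```

servo_tool(moves=[[[0.12, 4.45, 0, 0, 0, -3, 24], [0.12, 4.45, 0, 0, 0, -3, 24], [0.12, 4.45, 0, 0, 0, -3, 24], [0.12, 4.45, 0, 0, 0, -3, 24], [0.12, 4.45, 0, 0, 0, -3, 24], [0.12, 4.45, 0, 0, 0, -3, 24], [0.12, 4.45, 0, 0, 0, -3, 24], [0.12, 4.45, 0, 0, 0, -3, 24], [0.12, 4.45, 0, 0, 0, -3, 24], [0.12, 4.45, 0, 0, 0, -3, 24], [0.05, 2.97, 0, 0, 0, -2, 24], [0.01, 1.48, 0, 0, 0, -1, 24]]])

```text
time: 23.22
tool_pos: [0.5674, -0.0518, 0.0745]
tool_rot: [-0.0, 0.759, 0.651, -0.0]
contact_force: [-1.4, 0.4, -0.8]
gripper_width: 0.279
grasp_force: 0.4
```

Run:
```python
from h import *
s=manip.state(); d=s['tool_pos'][:2]-[.5805,.032]; to([.5,.05,.0753],0); print('r',np.hypot(*d),'ang from front',np.degrees((np.arctan2(d[1],d[0])-(np.pi-.26))%(2*np.pi)))
```

```text
t 23.225 tcp [ 0.5674 -0.0518  0.0745] yaw_y -0.15224545862770733 F [-1.4162  0.4259 -0.7992] M [0.048  0.0781 0.0269] w 23.85762845537414 g 0.3732953779399395 q6 -0.06934074410674061
shift [ 90.429  -82.0177  -0.7634] -8.723022229401204
tilt 0.03528969337478838
r 0.08484620389328926 ang from front 95.98381329710394
```

servo_tool(moves=[[[0.01, 1.48, 0, 0, 0, -1, 24], [0.05, 2.97, 0, 0, 0, -2, 24], [0.12, 4.45, 0, 0, 0, -3, 24], [0.12, 4.45, 0, 0, 0, -3, 24], [0.12, 4.45, 0, 0, 0, -3, 24], [0.12, 4.45, 0, 0, 0, -3, 24], [0.12, 4.45, 0, 0, 0, -3, 24], [0.12, 4.45, 0, 0, 0, -3, 24], [0.12, 4.45, 0, 0, 0, -3, 24], [0.12, 4.45, 0, 0, 0, -3, 24], [0.12, 4.45, 0, 0, 0, -3, 24], [0.12, 4.45, 0, 0, 0, -3, 24]]])

```text
time: 24.72
tool_pos: [0.6155, -0.0454, 0.0746]
tool_rot: [-0.0, 0.542, 0.841, -0.0]
contact_force: [-0.1, -0.4, -0.6]
gripper_width: 0.28
grasp_force: 0.4
```

servo_tool(moves=[[[0.12, 4.45, 0, 0, 0, -3, 24], [0.12, 4.45, 0, 0, 0, -3, 24], [0.12, 4.45, 0, 0, 0, -3, 24], [0.05, 2.97, 0, 0, 0, -2, 24], [0.05, 2.97, 0, 0, 0, -2, 24], [0.01, 1.48, 0, 0, 0, -1, 24], [0, 0, 0, 0, 0, 0, 24]]])

```text
time: 25.6
tool_pos: [0.6333, -0.0344, 0.0749]
tool_rot: [0.0, 0.437, 0.9, 0.0]
contact_force: [-0.2, 0.4, -0.2]
gripper_width: 0.281
grasp_force: 0.0
```

Run:
```python
from h import *
s=manip.state(); d=s['tool_pos'][:2]-[.5805,.032]; to([.5,.05,.0753],0); print('r',np.hypot(*d),'ang from front',np.degrees((np.arctan2(d[1],d[0])-(np.pi-.26))%(2*np.pi)))
b=np.vstack([np.hstack([grab('side','s5')['image'][130:280,120:320],grab('top','t5')['image'][190:340,190:390]])])
cv2.imwrite('pics/v5.png',cv2.resize(b,None,fx=2,fy=2,interpolation=2))
```

```text
t 25.6 tcp [ 0.6333 -0.0344  0.0749] yaw_y 0.667239467420288 F [-0.1598  0.4138 -0.2054] M [0.0116 0.0037 0.0077] w 24.027834075267624 g 0.0 q6 -0.8390788084787886
shift [148.7923 -52.4648  -0.4537] 38.230005407739284
tilt 0.03209702099355928
r 0.08483859275506307 ang from front 143.37573415095767
```

View pics/v5.png

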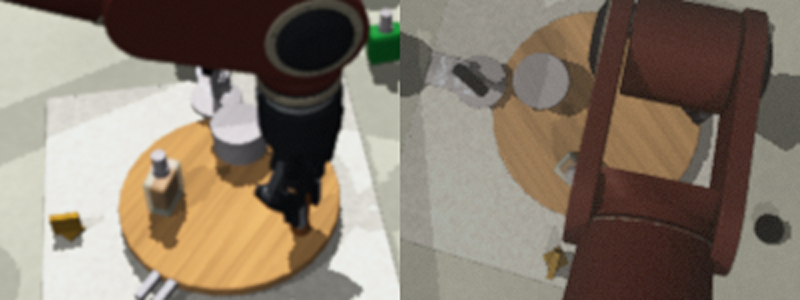

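The bottle is upright near the front, with its sprayer top at (160,155) in the left half, and the tin is upright. I'll check the bottle's position.

Run:
```python
from h import *
c=np.array([.5805,.032])
for uv in((120+160/2,130+155/2),):
    p=atz('side5' if 0 else 's5',*uv,.108); d=p[:2]-c; ca,sa=np.cos(-.26),np.sin(-.26)
    print(p,'stand x,y',d@[ca,sa],d@[-sa,ca])
# same check vs start
p=atz('side0',130+503/4,140+190/4,.108);d=p[:2]-c;print(p,d@[ca,sa],d@[-sa,ca])
```

```text
[0.5199 0.0513 0.108 ] stand x,y -0.0634835729121708 0.0030407706882798788
[0.6388 0.0561 0.108 ] 0.0501707669973983 0.0383078418484617
```

The bottle is at stand y ≈ +3 mm, inside the tolerance. I'll release the post and retreat.

servo_tool(moves=[[[0, 0, 0, 0, 0, 0, 30], [0, 0, 0, 0, 0, 0, 36], [0, 0, 0, 0, 0, 0, 36], [0, 0, -8, 0, 0, 0, 36], [0, 0, -20, 0, 0, 0, 36], [0, 0, -30, 0, 0, 0, 36], [0, 0, -30, 0, 0, 0, 36], [0, 0, -30, 0, 0, 0, 36], [0, 0, -20, 0, 0, 0, 36], [0, 0, 0, 0, 0, 0, 36], [0, 0, 0, 0, 0, 0, 36]]])

```text
time: 27.08
tool_pos: [0.6325, -0.0345, 0.2115]
tool_rot: [-0.001, 0.437, 0.9, -0.0]
contact_force: [0.0, 0.3, 0.2]
gripper_width: 0.423
grasp_force: 0.0
```

Run:
```python
from h import *
b=grab('side','s6')['image'][130:280,120:320]
cv2.imwrite('pics/v6.png',cv2.resize(b,None,fx=3,fy=3,interpolation=2))
```

```text
(no output)
```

View pics/v6.png

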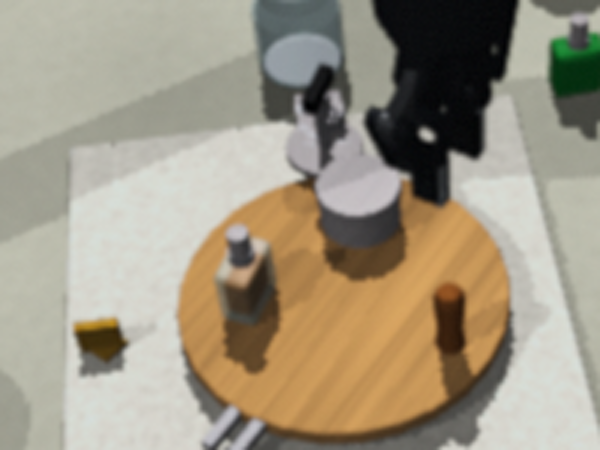

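The bottle stands upright at the front (sprayer at (238,240)), the tin is at (358,200), the handle is still parked at (318,88) and the arm is clear of everything.

```bash
python3 -c "
from plant import manip
print(manip.job_done())"
```

```text
the job is handed in; nothing more can be done
None
```

The job is handed in: the plunger is parked in its rest notch, the perfume bottle stands upright at the front about 3 mm off the pointer line, and the arm is clear; the hand-in returned no verdict.

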